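Grease the swivel joint and lay its cap on

ROBOT

A 6-joint arm with a two-finger parallel gripper is mounted at the origin on the work surface. World frame = base frame: x ahead of the robot, y to its left, z up, the work surface at z = 0. Lengths are in m, angles in rad, forces in N, time in s.
With the tool pointing down it reaches from about 0.275 to 0.75 m from the base axis. Payload 10.2 kg.
Tool frame: the origin (TCP) lies where the fingers leave the gripper's body, on its centre line; the fingertips stand 64 mm ahead of it and the grasp point (between the pads) lies ctrl.hold_point_z ahead of it (ctrl.hold_point_z is the distance from the TCP to the grasp point, in m); z points along the fingers, y is the line along which they close (so a half turn about z gives the same grasp; the last joint's range is limited). The gripper opens to 88 mm and grips with 3 to 60 N. Pads are 18 mm wide; open, the fingers measure 123 mm over their backs; the gripper's body (75 mm by 187 mm) begins 45 mm behind the grasp point.
Start: joints at [1.013, 0.313, 1.498, -0, 1.331, -0.223], TCP at [0.173, 0.496, 0.303] pointing down, gripper open.
Joint ranges: [-2.94, 2.94], [-0.97, 2.17], [0.19, 2.56], [-1.23, 4.37], [0.02, 3.11], [-2.88, 2.88]. Speed limits (rad/s): [2.39, 2.39, 3.01, 3.14, 3.14, 3.14].

INTERFACE

Orientations are given as a rotation vector (axis times angle).
In Python, from workcell import ctrl gives the robot as it stands.
- The arm moves only by the shell command python3 -m creep 'ROWS' [OPENING] [FORCE]. ROWS is JSON, a list that holds one entry, the list of rows, each a list of 6 numbers: the shift along the tool's x, y, z in cm, then the turn, a rotation vector about the tool's x, y, z in rad. A call has 1 to 10 rows; each row shifts and turns the commanded pose from where the row before left it, along the tool's axes as they then stand; what a row does not reach is not made up. A row lasts 1/12 s, in which the tool goes at most 41.7 mm and 7.16 degrees, less where a joint would pass 70% of its speed; a pose out of reach is approached as far as the arm can. A call is refused whole if a number of a shift passes 4.17 or a number of a turn 0.125, either way. A call with a gripper value outside its range is refused whole. OPENING is the opening, from 0 (shut) to 1 (fully open), set as the call begins (- or left out, the last holds). The fingers move at their own pace and stop on an object; FORCE is the grip in N (left out, the last holds). Time passes only in rows, so rows that do not move let the fingers close. It gives the time, the measured TCP pose, the force, the opening and the grip force at its end, in the units of the state.
- ctrl.observe(): the state, without advancing time (a new reading comes with each control period).
- ctrl.snapshot(name): name is "scene" or "top" or "wrist"; returns (picture, depth): 420x560x3 uint8, red, green, blue; 420x560 float32, m along the optical axis (not along the pixel's ray), 0 where there is no reading.
- ctrl.camera_model(name): a dict with "mtx" (3x3 intrinsics, pixels), "view" (4x4, takes a point from world to camera coordinates). Camera axes: x right, y down, z forward; pixel columns grow to the right and rows downward; lengths in m; the calibration is good to about 2 mm. A picture is of the moment at which its call begins: read the wrist's pose just before it. camera_model takes no time and is no camera call; for the wrist camera it gives the pose at the moment of the call.
- ctrl.job_done(): hands the job in; it is judged then, once.
The state is a dict: "clock": time; "joints": joint angles; "joint_velocities": joint speeds; "joint_efforts": joint torques, N m; "tcp_pos": TCP position; "ee_rot": TCP orientation; "ft_force": force on the tool from outside, world axes, zero at the start; "torque": the same for the moment, N m; "width": opening from 0.0 (shut) to 1.0 (fully open); "gripper_force": force on a finger pad.
Only numpy, scipy, OpenCV 4.12 (cv2) and the standard library are available. Lean on these libraries where they do the work, as an engineer would, in place of code of your own. Each camera call takes 0.05 s, during which the arm holds its last target. There are 200 camera calls.

TASK

Take the upright brush from the drip dish, dip its tip at least halfway down into the open yellow grease pot, then touch the tip to the middle of the bronze disc on the round fixture. Stand the brush back upright in the dish, and lay the aluminium disc, hub up, gently onto the bronze disc so that the two are flat and centred on each other and still in the middle of the fixture. Leave the pot standing where it is and do not disturb the oil can, spanner, screwdriver or green bin.

Things in the scene. Friction and masses are not known exactly. Their poses are not given: they have to be found in the camera images.
- brush_mid (a point): round grease brush that stands upright on its flat bristle end in the drip dish: 150 mm tall, dark bristles 40 mm in diameter and 40 mm high, brass ferrule 42 mm in diameter up to 60 mm, then a taper to a straight round red handle 24 mm in diameter from 76 to 146 mm above the tip. This point is on its axis, half-way up (75 mm above the tip). z points from the tip to the handle's top. About 0.12 kg
- brush_tip (a point): centre of the flat bristle end of the brush (its underside); z points up along the handle
- dish_in (a point): shallow round steel drip dish, fixed to the bench: outside 130 mm in diameter at the rim and 14 mm high, flat inner floor about 116 mm in diameter. This point is the centre of the inner floor, 4 mm above the bench. z up
- pot_in (a point): open yellow grease pot, loose on the bench, about 0.4 kg: outside 84 mm in diameter at the foot, 88 mm at the rim, 60 mm high, walls 4 mm (mouth 80 mm across inside). This point is the centre of its inner floor, 5 mm above its underside and 55 mm below the rim. z up
- fixture_top (a point): round dark steel assembly fixture, fixed to the bench: 150 mm in diameter, 20 mm high. This point is the centre of its top face. z up
- lower_top (a point): bronze (yellow metal) bearing disc that lies loose near the middle of the fixture: 100 mm in diameter, 12 mm thick, about 0.7 kg. This point is the centre of its top face, 32 mm above the bench. z up
- cap_mid (a point): aluminium cap disc lying on the bench, 100 mm in diameter and 10 mm thick, with a blue round hub 30 mm in diameter and 32 mm tall standing on its centre (42 mm high in all), about 0.3 kg. This point is on its axis, half-way up (21 mm above its underside). z points up through the hub
- oilcan: bystander: red oil can, 76 mm in diameter, about 145 mm tall with its thin spout; origin at the centre of its underside
- spanner: bystander: steel spanner lying on the bench; origin at the centre of its underside
- driver: bystander: screwdriver lying on the bench; origin at the centre of its underside
- bin: bystander: open green plastic bin, 100 x 150 mm, 50 mm high; origin at the centre of its underside
Mind the look-alikes: they are no part of the job. There is more than one size of the part that bears lower_top; the job needs the smaller. There is more than one size of the part that bears brush_mid; the job needs the larger.

How it is judged:
On the way, in this order (a step that is already met when the one before it is completed fails the run):
1. the brush tip is inside the pot, in its lower half (z of brush_tip in the frame of pot_in between -0.01 and 0.03 m and horizontal distance between brush_tip and pot_in below 0.035 m), for 0.1 s.
2. the brush tip touches the bronze disc within 30 mm of its centre (contact force between brush and lower above 0.3 N and horizontal distance between brush_tip and lower_top below 0.03 m), for 0.05 s.
At the end, for the whole second after the job is handed in: Brush upright (0.1 rad) and at rest on the dish floor, tip within 45 mm of its centre; cap hub up, flat (0.06 rad), at rest on the bronze disc, centred within 8 mm; bronze disc flat on the fixture within 20 mm of its centre; pot upright within 30 mm of its start (horizontal distance between brush_tip and dish_in below 0.045 m and z of brush_tip in the frame of dish_in below 0.006 m and angle between each of brush_tip, pot_in's own z axis and vertical below 0.1 rad and horizontal distance between cap_mid and lower_top below 0.008 m and z of cap_mid in the frame of lower_top between 0.018 and 0.024 m and angle between each of cap_mid, lower_top's own z axis and vertical below 0.06 rad and horizontal distance between lower_top and fixture_top below 0.02 m and z of lower_top in the frame of fixture_top below 0.015 m and distance of pot_in from where it was at the start of the episode below 0.03 m and linear speed of each of brush, cap below 0.02 m/s); the robot touches nothing.
It fails at once if the pot shifted by more than 30 mm or tipped (distance of pot_in from where it was at the start of the episode above 0.03 m or angle between pot_in's own z axis and vertical above 0.35 rad).
It fails at once if the cap dropped or slammed onto the bronze disc (faster than 0.6 m/s close above it) (linear speed of cap above 0.6 m/s and horizontal distance between cap_mid and lower_top below 0.08 m and z of cap_mid in the frame of lower_top below 0.06 m).
It fails at once if a bystander (oil can, spanner, screwdriver, bin) moved by more than 30 mm (distance of any of oilcan, spanner, driver, bin from where it was at the start of the episode above 0.03 m).
It fails at once if the oil can knocked over (angle between oilcan's own z axis and vertical above 0.5 rad).
It also fails if it takes over 67 s, if anything falls off the work surface, if the arm or the gripper's body presses on something with over 40 N, if the wrist force passes 120 N, or if a joint passes its speed limit or range.

## Working session

There is one attempt and no reset: what is moved stays moved. The work goes in short steps, Python scripts to look and compute and a shell command to move; the robot and the scene stay as the last step left them, time stands still between calls to the robot, and variables do not carry over. Pictures are saved under pics/ and viewed, at most 10 in all, crops included, and the job is handed in when it is done.

```bash
mkdir -p pics; ls; python3 - <<'E'
from workcell import ctrl
import cv2,numpy as np
s=ctrl.observe();print(s, ctrl.hold_point_z)
for n in ["scene","top"]:
    p,d=ctrl.snapshot(n);cv2.imwrite(f"pics/{n}0.png",p[:,:,::-1]);np.savez(f"{n}0.npz",p=p,d=d,**ctrl.camera_model(n))
E
```

```text
pics
{'clock': 0.0, 'joints': array([ 1.01261120e+00,  3.13422803e-01,  1.49845294e+00, -2.66524215e-05,
        1.33104796e+00, -2.23378688e-01]), 'joint_velocities': array([-0.0022277 ,  0.00056588,  0.00088373, -0.0006197 ,  0.00262289,
       -0.00036698]), 'joint_efforts': array([-3.01655309e-04, -4.02214587e+01, -2.52267587e+01,  6.93984353e-02,
        3.52767657e-02, -9.80924756e-05]), 'tcp_pos': array([0.17241341, 0.4956868 , 0.30216898]), 'ee_rot': array([-5.23369395e-01, -3.09720036e+00,  1.94837487e-03]), 'ft_force': array([-0.26807374, -0.53995955, -0.61974029]), 'torque': array([ 0.01069383, -0.01650415, -0.03375465]), 'gripper_force': 0.0, 'width': 0.9974416724908005} 0.0453
```

View pics/top0.png

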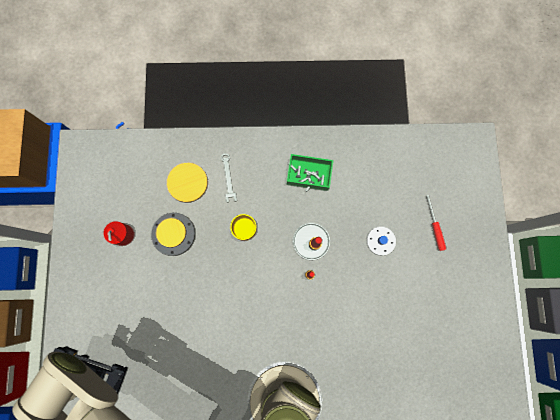

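View pics/scene0.png

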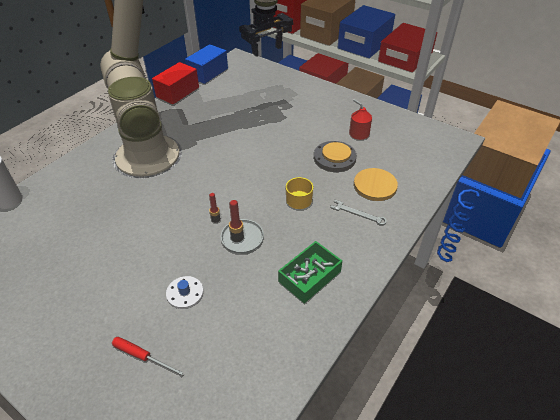

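The top view shows the bronze disc and fixture at about (171,233), pot (243,227), dish (311,241) with the large brush (316,242), the small brush (310,274), and the cap (381,240). The scene view agrees. Next I'll measure them.

```bash
cat > h.py <<'E'
import numpy as np,cv2
def world(p,d,mtx,view):
    v,u=np.mgrid[:d.shape[0],:d.shape[1]]
    c=np.stack([(u-mtx[0,2])/mtx[0,0]*d,(v-mtx[1,2])/mtx[1,1]*d,d],-1)
    T=np.linalg.inv(view); return c@T[:3,:3].T+T[:3,3]
def ray(u,v,z,mtx,view):   # pixel at known height
    T=np.linalg.inv(view); r=T[:3,:3]@np.array([(u-mtx[0,2])/mtx[0,0],(v-mtx[1,2])/mtx[1,1],1.])
    return T[:3,3]+r*(z-T[2,3])/r[2]
def circ(P):   # min enclosing circle of xy points
    (x,y),r=cv2.minEnclosingCircle((P[:,:2]*1000).astype(np.float32)); return round(x,1),round(y,1),round(2*r,1),'z med %.1f'%np.median(P[:,2]*1000),len(P)
E
python3 - <<'E'
from h import *
for n in ["top","scene"]:
    f=np.load(n+"0.npz");p,d,m,V=f['p'],f['d'],f['mtx'],f['view'];W=world(p,d,m,V)
    print(n,"cam",np.linalg.inv(V)[:3,3].round(3), "f",m[0,0])
    hsv=cv2.cvtColor(p,cv2.COLOR_RGB2HSV)
    if n=="top": B=dict(fix=(145,205,200,260),pot=(225,208,262,246),dish=(288,218,335,262),small=(300,264,320,284),cap=(362,222,400,260),can=(100,215,138,250))
    else: B=dict(fix=(308,138,362,174),pot=(280,172,318,214),dish=(215,195,268,258),small=(203,188,224,224),cap=(160,270,208,310),can=(345,95,376,142))
    for k,(a,b,c,e) in B.items():
        w=W[b:e,a:c].reshape(-1,3);hh=hsv[b:e,a:c].reshape(-1,3);z=w[:,2]
        print(k,'ztop %.3f'%z.max())
        if k=="fix":
            print('  fix',circ(w[(z>.012)&(z<.036)])); print('  bronze',circ(w[(z>.026)&(z<.036)&(hh[:,1]>120)]))
        elif k=="pot": print('  rim',circ(w[(z>.054)&(z<.065)]),'all',circ(w[(z>.01)]))
        elif k=="dish": print('  rim',circ(w[(z>.008)&(z<.02)]),' handle',circ(w[(z>.085)]),'top',circ(w[z>.14]) if (z>.14).any() else '','med',np.median(w[z>.143][:,:2],0) if (z>.143).any() else '')
        elif k=="cap": print('  disc',circ(w[(z>.005)&(z<.015)]),'hub',circ(w[z>.036]))
        else: print('  ',circ(w[z>.02]))
E
```

```text
top cam [0.386 0.016 1.374] f 394.38410128418064
fix ztop 1.374
  fix (557.7, 369.3, 151.2, 'z med 24.0', 1407)
  bronze (560.7, 373.3, 100.6, 'z med 32.1', 593)
pot ztop 1.374
  rim (570.1, 124.6, 88.2, 'z med 59.9', 98) all (496.6, 81.8, 257.7, 'z med 52.6', 234)
dish ztop 1.374
  rim (528.6, -115.9, 147.8, 'z med 11.6', 262)  handle (451.2, -54.9, 192.4, 'z med 152.4', 68) top (451.2, -54.9, 192.4, 'z med 153.6', 52) med [ 0.50873705 -0.11579409]
small ztop 1.374
   (400.3, -47.2, 129.2, 'z med 52.7', 75)
cap ztop 1.374
  disc (522.9, -350.7, 182.4, 'z med 10.2', 563) hub (456.7, -174.4, 405.7, 'z med 42.6', 67)
can ztop 1.374
   (478.0, 299.3, 596.1, 'z med 83.4', 551)
scene cam [ 1.151 -0.778  1.081] f 470.04805839019645
fix ztop 1.081
  fix (582.6, 368.7, 200.7, 'z med 24.4', 964)
  bronze (564.6, 382.2, 109.9, 'z med 32.4', 401)
pot ztop 1.081
  rim (572.3, 128.3, 92.0, 'z med 59.3', 147) all (848.7, -305.8, 1121.1, 'z med 39.4', 638)
dish ztop 1.081
  rim (513.0, -87.6, 196.3, 'z med 12.5', 310)  handle (782.5, -433.2, 1008.9, 'z med 130.6', 191) top (827.1, -441.2, 934.1, 'z med 152.6', 77) med [ 0.51608661 -0.11824374]
small ztop 1.081
   (776.1, -433.1, 1018.4, 'z med 54.7', 187)
cap ztop 1.081
  disc (524.8, -328.9, 151.7, 'z med 10.4', 792) hub (826.9, -560.9, 779.8, 'z med 41.6', 100)
can ztop 1.081
   (838.3, -114.5, 1467.0, 'z med 75.2', 523)
```

```bash
python3 - <<'E'
from h import *
for n,B in [("top",dict(dish=(288,218,335,262),small=(300,264,320,284),cap=(362,222,400,260),bin=(280,150,340,195))),("scene",dict(dish=(215,195,268,258),small=(203,188,224,224),cap=(160,270,208,310)))]:
    f=np.load(n+"0.npz");p,d,m,V=f['p'],f['d'],f['mtx'],f['view'];W=world(p,d,m,V)
    for k,(a,b,c,e) in B.items():
        w=W[b:e,a:c].reshape(-1,3);w=w[d[b:e,a:c].ravel()>.1]
        for lo,hi in [(.006,.0125),(.0125,.02),(.02,.036),(.038,.05),(.05,.09),(.09,.14),(.14,.2)]:
            q=w[(w[:,2]>lo)&(w[:,2]<hi)]
            if len(q)>4: q=q[np.linalg.norm(q[:,:2]-np.median(q[:,:2],0),axis=1)<.08]; print(n,k,lo,circ(q),'med',(np.median(q,0)*1000).round(1))
E
```

```text
top dish 0.006 (524.1, -105.7, 159.0, 'z med 7.6', 332) med [ 526.  -105.     7.6]
top dish 0.0125 (521.9, -107.2, 128.7, 'z med 14.9', 111) med [ 529.8 -101.6   14.9]
top dish 0.02 (508.4, -68.0, 85.5, 'z med 25.6', 6) med [497.7 -99.6  25.6]
top dish 0.05 (509.9, -116.8, 41.9, 'z med 68.1', 74) med [ 502.  -110.2   68.1]
top dish 0.09 (505.9, -112.9, 20.2, 'z med 116.9', 14) med [ 502.1 -108.9  116.9]
top dish 0.14 (509.9, -117.5, 22.9, 'z med 153.0', 46) med [ 510.  -116.3  153. ]
top small 0.006 (412.4, -100.0, 74.5, 'z med 6.5', 13) med [423.1 -83.5   6.5]
top small 0.038 (406.5, -97.0, 30.9, 'z med 45.6', 32) med [405.2 -93.3  45.6]
top small 0.05 (405.3, -94.9, 19.4, 'z med 57.2', 12) med [401.8 -89.7  57.2]
top small 0.09 (407.0, -96.4, 16.4, 'z med 109.0', 26) med [407.1 -95.9 109. ]
top cap 0.006 (519.3, -343.5, 148.9, 'z med 9.7', 417) med [ 516.3 -349.1    9.7]
top cap 0.0125 (518.2, -350.0, 99.4, 'z med 14.1', 148) med [ 516.5 -343.9   14.1]
top cap 0.02 (516.1, -346.1, 23.5, 'z med 28.4', 10) med [ 510.3 -340.    28.4]
top cap 0.038 (517.2, -351.2, 30.3, 'z med 43.0', 5
[... 1161 characters left out ...]
ed 16.0', 18) med [418.  -99.9  16. ]
scene small 0.02 (410.1, -93.7, 29.9, 'z med 26.4', 31) med [ 416.3 -101.6   26.4]
scene small 0.038 (409.2, -94.7, 31.5, 'z med 45.2', 40) med [ 415.7 -100.4   45.2]
scene small 0.05 (410.1, -95.3, 22.7, 'z med 67.7', 64) med [413.2 -98.2  67.7]
scene small 0.09 (408.2, -94.3, 18.2, 'z med 106.5', 44) med [410.5 -95.8 106.5]
scene cap 0.006 (528.0, -343.9, 131.8, 'z med 10.0', 635) med [ 525.4 -353.2   10. ]
scene cap 0.0125 (520.2, -348.4, 98.8, 'z med 13.5', 159) med [ 530.  -357.4   13.5]
scene cap 0.02 (520.1, -347.9, 29.5, 'z med 28.3', 40) med [ 529.3 -354.1   28.3]
scene cap 0.038 (518.4, -346.6, 31.2, 'z med 41.7', 86) med [ 519.4 -347.9   41.7]
```

```bash
R='[0,0,0,0,0,0.1236]'
python3 -m creep '[[[0,0,0,0,0,0.1236],[0,0,0,0,0,0.1236],[0,0,0,0,0,0.1236],[0,0,0,0,0,0.1236],[0,0,0,0,0,0.1236],[0,0,0,0,0,0.1236],[0,0,0,0,0,0.1236],[0,0,0,0,0,0.1236],[0,0,0,0,0,0.1236],[0,0,0,0,0,0.1236]]]' 1
python3 -m creep '[[[-3.06,1.7,0,0,0,0],[-3.06,1.7,0,0,0,0],[-3.06,1.7,0,0,0,0],[-3.06,1.7,0,0,0,0],[-3.06,1.7,0,0,0,0],[-3.06,1.7,0,0,0,0],[-3.06,1.7,0,0,0,0],[-3.06,1.7,0,0,0,0],[-3.06,1.7,0,0,0,0],[-3.06,1.7,0,0,0,0]]]'
```

```text
clock: 0.93
tcp_pos: [0.1725, 0.4958, 0.3024]
ee_rot: [2.228, 2.214, -0.001]
ft_force: [-0.8, 0.2, 0.3]
width: 1.004
gripper_force: 0.0
clock: 1.77
tcp_pos: [0.3428, 0.1883, 0.3027]
ee_rot: [-2.221, -2.222, 0.0]
ft_force: [0.0, -0.3, -0.7]
width: 1.001
gripper_force: 0.0
```

```bash
python3 -m creep '[[[-3.04,1.68,0,0,0,0],[-3.04,1.68,0,0,0,0],[-3.04,1.68,0,0,0,0],[-3.04,1.68,0,0,0,0],[-3.04,1.68,0,0,0,0],[-3.04,1.68,0,0,0,0],[-3.04,1.68,0,0,0,0],[-3.04,1.68,0,0,0,0],[-3.04,1.68,0,0,0,0],[-3.04,1.68,0,0,0,0]]]'
python3 -m creep '[[[0,0,0,0,0,0],[0,0,0,0,0,0]]]'
cat > wr.py <<'E'
import sys
from h import *
from workcell import ctrl
s=ctrl.observe(); M=ctrl.camera_model("wrist"); p,d=ctrl.snapshot("wrist"); n=sys.argv[1]
cv2.imwrite(f"pics/{n}.png",p[:,:,::-1]); np.savez(n+".npz",p=p,d=d,**M)
W=world(p,d,**M); ok=d>.1
print("tcp",s['tcp_pos'].round(4),"cam",np.linalg.inv(M['view'])[:3,3].round(3))
E
python3 wr.py w1
```

```text
clock: 2.6
tcp_pos: [0.511, -0.1159, 0.3024]
ee_rot: [-2.221, -2.221, 0.0]
ft_force: [0.0, 0.4, 0.0]
width: 0.996
gripper_force: 0.0
clock: 2.77
tcp_pos: [0.5106, -0.1152, 0.3019]
ee_rot: [-2.223, -2.218, 0.001]
ft_force: [0.4, 0.2, 0.3]
width: 1.001
gripper_force: 0.0
tcp [ 0.5106 -0.1152  0.3019] cam [ 0.511 -0.036  0.384]
```

View pics/w1.png

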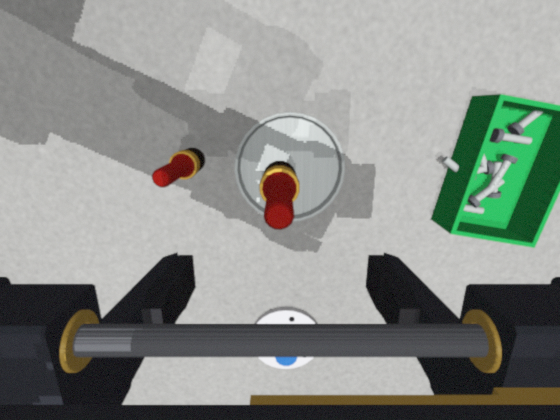

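The wrist view shows the brush top at about (279,212), centred between the fingers, and the dish rim centre at about (290,167).

```bash
python3 - <<'E'
from h import *
f=np.load("w1.npz");m,V=f['mtx'],f['view'];W=world(f['p'],f['d'],m,V);d=f['d']
print("brush top ray",ray(279,213,.154,m,V),"dish rim",ray(290,166.5,.014,m,V))
w=W[110:235,230:350].reshape(-1,3);w=w[d[110:235,230:350].ravel()>.05]
for lo,hi in [(.01,.02),(.09,.13),(.13,.16),(.148,.16)]: print(lo,circ(w[(w[:,2]>lo)&(w[:,2]<hi)]))
E
```

```text
brush top ray [ 0.50926605 -0.11153656  0.154     ] dish rim [ 0.52141942 -0.10073455  0.014     ]
0.01 (521.2, -104.7, 129.5, 'z med 13.7', 1332)
0.09 (509.5, -111.0, 22.6, 'z med 111.9', 264)
0.13 (509.2, -114.6, 24.1, 'z med 153.1', 882)
0.148 (509.1, -114.7, 23.9, 'z med 153.5', 717)
```

```bash
python3 -m creep '[[[0.05,-0.15,3,0,0,0],[0,0,3,0,0,0],[0,0,2.8,0,0,0],[0,0,2,0,0,0],[0,0,1.6,0,0,0],[0,0,1.2,0,0,0],[0,0,0,0,0,0]]]'
python3 -m creep '[[[0,0,0,0,0,0],[0,0,0,0,0,0],[0,0,0,0,0,0],[0,0,0,0,0,0],[0,0,0,0,0,0],[0,0,0,0,0,0],[0,0,0,0,0,0],[0,0,0,0,0,0]]]' 0 25
```

```text
clock: 3.4
tcp_pos: [0.5078, -0.112, 0.1649]
ee_rot: [-2.217, -2.22, 0.002]
ft_force: [-0.6, 1.0, -1.1]
width: 1.001
gripper_force: 0.0
clock: 4.07
tcp_pos: [0.509, -0.1137, 0.1668]
ee_rot: [2.221, 2.221, 0.0]
ft_force: [0.2, 0.3, 0.1]
width: 0.415
gripper_force: 0.0
```

```bash
python3 -m creep '[[[0,0,0,0,0,0],[0,0,0,0,0,0],[0,0,0,0,0,0],[0,0,0,0,0,0],[0,0,0,0,0,0]]]'
python3 -m creep '[[[0,0,-1,0,0,0],[0,0,-2,0,0,0],[0,0,-2,0,0,0],[0,0,-2,0,0,0],[0,0,-1,0,0,0],[0,0,0,0,0,0]]]'
```

```text
clock: 4.48
tcp_pos: [0.509, -0.1136, 0.1667]
ee_rot: [-2.221, -2.221, 0.0]
ft_force: [0.2, -0.9, -0.1]
width: 0.26
gripper_force: 25.0
clock: 4.98
tcp_pos: [0.5096, -0.1139, 0.2491]
ee_rot: [2.219, 2.219, 0.002]
ft_force: [0.2, 0.1, -1.2]
width: 0.263
gripper_force: 25.0
```

```bash
python3 -m creep '[[[1.5,0.4,-0.5,0,0,0],[3,0.77,-0.5,0,0,0],[3.5,0.85,0,0,0,0],[3.5,0.85,0,0,0,0],[3.5,0.85,0,0,0,0],[3.5,0.85,0,0,0,0],[3,0.8,0,0,0,0],[2,0.6,0,0,0,0],[0.5,0.17,0,0,0,0],[0,0,0,0,0,0]]]'
python3 -m creep '[[[0,0,0,0,0,0],[0,0,0,0,0,0]]]'
python3 wr.py w2
python3 - <<'E'
from h import *
from workcell import ctrl
p,d=ctrl.snapshot("top");M=ctrl.camera_model("top");W=world(p,d,**M)
w=W[200:255,215:275].reshape(-1,3);w=w[d[200:255,215:275].ravel()>.1]
q=w[(w[:,2]>.054)&(w[:,2]<.065)];print(circ(q) if len(q) else 0)
E
```

```text
clock: 5.82
tcp_pos: [0.5702, 0.1273, 0.2555]
ee_rot: [-2.218, -2.223, 0.002]
ft_force: [0.5, -0.3, -1.0]
width: 0.264
gripper_force: 25.0
clock: 5.98
tcp_pos: [0.5702, 0.1251, 0.2564]
ee_rot: [-2.223, -2.22, 0.001]
ft_force: [1.1, -0.2, -0.5]
width: 0.264
gripper_force: 25.0
tcp [0.5702 0.1251 0.2564] cam [0.57  0.205 0.338]
0
```

View pics/w2.png

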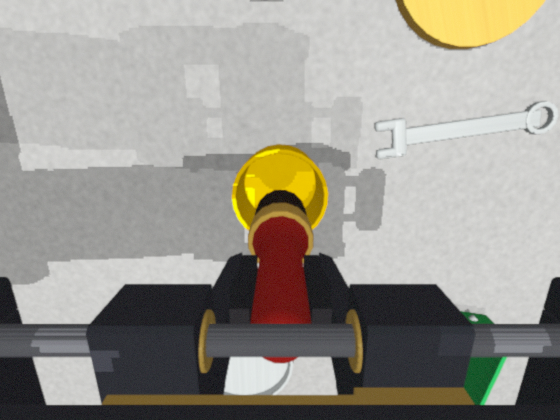

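The pot rim spans columns 232–328 with its top at row 145, so its centre is about (280,193). The brush at column 281 is lined up over it.

```bash
python3 - <<'E'
from h import *
f=np.load("w2.npz");m,V=f['mtx'],f['view'];W=world(f['p'],f['d'],m,V)
print(ray(280,193.5,.06,m,V), ray(280,145.5,.06,m,V)[1]-.044)
w=W[140:250,225:335].reshape(-1,3);q=w[(w[:,2]>.055)&(w[:,2]<.063)];print(circ(q))
E
python3 -m creep '[[[0,0,2,0,0,0],[0,0,2.5,0,0,0],[0,0,2,0,0,0],[0,0,1,0,0,0],[0,0,0,0,0,0],[0,0,0,0,0,0],[0,0,0,0,0,0]]]'
```

```text
[0.56968227 0.13100871 0.06      ] 0.12958593622704262
(569.5, 126.9, 87.7, 'z med 59.8', 1067)
clock: 6.67
tcp_pos: [0.571, 0.1261, 0.1832]
ee_rot: [2.221, 2.22, 0.003]
ft_force: [0.0, 1.2, -0.4]
width: 0.262
gripper_force: 25.0
```

```bash
python3 -m creep '[[[0,0,0.4,0,0,0],[0,0,0,0,0,0],[0,0,0,0,0,0],[0,0,0,0,0,0]]]'
python3 -m creep '[[[0,0,-2,0,0,0],[0,0,-2.5,0,0,0],[0,0,-2.5,0,0,0],[0,0,-1.5,0,0,0],[0,0,0,0,0,0]]]'
python3 -m creep '[[[1.5,-0.06,0,0,0,0],[3,-0.12,0,0,0,0],[3.5,-0.14,0,0,0,0],[3.5,-0.14,0,0,0,0],[3.5,-0.14,0,0,0,0],[3.5,-0.14,0,0,0,0],[3.2,-0.14,0,0,0,0],[2.1,-0.1,0,0,0,0],[1,-0.04,0,0,0,0],[0,0,0,0,0,0]]]'
python3 -m creep '[[[0,0,0,0,0,0],[0,0,0,0,0,0]]]'
python3 wr.py w3; python3 - <<'E'
from h import *
f=np.load("w3.npz");m,V=f['mtx'],f['view'];W=world(f['p'],f['d'],m,V);hsv=cv2.cvtColor(f['p'],cv2.COLOR_RGB2HSV)
w=W[:250].reshape(-1,3);z=w[:,2];s=hsv[:250].reshape(-1,3);r=np.hypot(w[:,0]-.56,w[:,1]-.373)
k=(z>.027)&(z<.037)&(s[:,1]>90)&(r<.07);print('bronze',circ(w[k]))
print('fixture',circ(w[(z>.014)&(z<.037)&(r<.09)]))
E
```

```text
clock: 7.0
tcp_pos: [0.5705, 0.1264, 0.178]
ee_rot: [2.221, 2.221, 0.001]
ft_force: [0.0, 0.0, -1.2]
width: 0.263
gripper_force: 25.0
clock: 7.42
tcp_pos: [0.5713, 0.1264, 0.2663]
ee_rot: [2.218, 2.218, 0.007]
ft_force: [-0.1, -0.6, -0.7]
width: 0.265
gripper_force: 25.0
clock: 8.25
tcp_pos: [0.5596, 0.3758, 0.2612]
ee_rot: [-2.218, -2.223, 0.002]
ft_force: [-0.3, -1.2, -1.8]
width: 0.264
gripper_force: 25.0
clock: 8.42
tcp_pos: [0.5606, 0.3729, 0.2624]
ee_rot: [2.223, 2.22, -0.001]
ft_force: [1.1, -0.5, -1.3]
width: 0.263
gripper_force: 25.0
tcp [0.5606 0.3729 0.2624] cam [0.56  0.453 0.344]
bronze (558.9, 376.8, 99.7, 'z med 32.0', 5668)
fixture (555.9, 373.0, 149.8, 'z med 21.1', 12438)
```

```bash
python3 -m creep '[[[0.2,-0.1,2,0,0,0],[0,0,2.2,0,0,0],[0,0,1.4,0,0,0],[0,0,0.5,0,0,0],[0,0,0.2,0,0,0],[0,0,0.2,0,0,0],[0,0,0,0,0,0]]]'
python3 -m creep '[[[0,0,0.15,0,0,0],[0,0,0.15,0,0,0],[0,0,0,0,0,0]]]'
```

```text
clock: 9.05
tcp_pos: [0.5596, 0.3761, 0.1986]
ee_rot: [2.222, 2.221, 0.002]
ft_force: [-0.9, 0.7, -0.5]
width: 0.263
gripper_force: 25.0
clock: 9.3
tcp_pos: [0.5592, 0.3763, 0.1948]
ee_rot: [2.221, 2.221, 0.0]
ft_force: [-0.5, -0.1, -0.7]
width: 0.264
gripper_force: 25.0
```

```bash
python3 -m creep '[[[0,0,0.1,0,0,0],[0,0,0.1,0,0,0],[0,0,0,0,0,0]]]'
python3 -m creep '[[[0,0,0.1,0,0,0],[0,0,0,0,0,0],[0,0,0,0,0,0]]]'
```

```text
clock: 9.55
tcp_pos: [0.5594, 0.3765, 0.1947]
ee_rot: [2.221, 2.221, 0.003]
ft_force: [-1.7, -1.9, 8.1]
width: 0.261
gripper_force: 25.0
clock: 9.8
tcp_pos: [0.5595, 0.3766, 0.1946]
ee_rot: [2.22, 2.221, 0.004]
ft_force: [-4.5, -2.3, 14.8]
width: 0.26
gripper_force: 25.0
```

```bash
python3 -m creep '[[[0,0,-1,0,0,0],[0,0,-2.3,0,0,0],[0,0,-2.5,0,0,0],[0,0,-1.7,0,0,0],[0,0,0,0,0,0]]]'
python3 -m creep '[[[-1.5,-0.1,0,0,0,0],[-3,-0.24,0,0,0,0],[-3.3,-0.26,0,0,0,0],[-3.3,-0.26,0,0,0,0],[-3.3,-0.26,0,0,0,0],[-3.3,-0.26,0,0,0,0],[-3.3,-0.26,0,0,0,0],[-3.3,-0.26,0,0,0,0],[-3.3,-0.26,0,0,0,0],[-3.3,-0.26,0,0,0,0]]]'
python3 -m creep '[[[-3.3,-0.26,0,0,0,0],[-3.3,-0.26,0,0,0,0],[-3.3,-0.26,0,0,0,0],[-3.3,-0.26,0,0,0,0],[-2.3,-0.2,0,0,0,0],[-1.4,-0.1,0,0,0,0],[0,0,0,0,0,0],[0,0,0,0,0,0],[0,0,0,0,0,0]]]'
python3 wr.py w4; python3 - <<'E'
from h import *
f=np.load("w4.npz");m,V=f['mtx'],f['view'];W=world(f['p'],f['d'],m,V)
w=W[:260,150:410].reshape(-1,3);z=w[:,2];r=np.hypot(w[:,0]-.521,w[:,1]+.105)
print('dish',circ(w[(z>.009)&(z<.02)&(r<.075)]))
E
```

```text
clock: 10.22
tcp_pos: [0.56, 0.3768, 0.2712]
ee_rot: [2.219, 2.22, 0.011]
ft_force: [0.7, -0.9, -0.7]
width: 0.262
gripper_force: 25.0
clock: 11.05
tcp_pos: [0.5343, 0.0659, 0.2657]
ee_rot: [-2.221, -2.221, 0.001]
ft_force: [-0.3, 0.6, -1.3]
width: 0.263
gripper_force: 25.0
clock: 11.8
tcp_pos: [0.5215, -0.1009, 0.2662]
ee_rot: [-2.22, -2.221, 0.0]
ft_force: [-0.4, 0.2, -1.5]
width: 0.261
gripper_force: 25.0
tcp [ 0.5215 -0.1009  0.2662] cam [ 0.521 -0.021  0.348]
dish (521.0, -104.9, 129.2, 'z med 13.5', 1420)
```

View pics/w4.png

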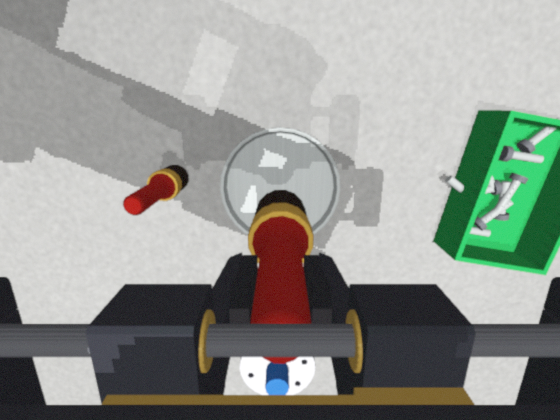

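The wrist view shows the brush upright over the dish, whose rim centre is at about (281,183). I'll lower it now.

```bash
python3 -m creep '[[[-0.4,-0.05,2,0,0,0],[0,0,3,0,0,0],[0,0,2.5,0,0,0],[0,0,1.5,0,0,0],[0,0,0.6,0,0,0],[0,0,0.2,0,0,0],[0,0,0,0,0,0],[0,0,0,0,0,0]]]'
python3 -m creep '[[[0,0,0.1,0,0,0],[0,0,0,0,0,0],[0,0,0,0,0,0]]]'
```

```text
clock: 12.52
tcp_pos: [0.5216, -0.1055, 0.1698]
ee_rot: [2.22, 2.221, 0.001]
ft_force: [-0.2, -0.1, -1.3]
width: 0.265
gripper_force: 25.0
clock: 12.77
tcp_pos: [0.5212, -0.1057, 0.1682]
ee_rot: [2.221, 2.221, 0.0]
ft_force: [-0.2, 0.5, -2.0]
width: 0.269
gripper_force: 25.0
```

```bash
python3 -m creep '[[[0,0,0.1,0,0,0],[0,0,0,0,0,0],[0,0,0,0,0,0]]]'
python3 -m creep '[[[0,0,0.07,0,0,0],[0,0,0,0,0,0],[0,0,0,0,0,0]]]'
```

```text
clock: 13.02
tcp_pos: [0.5211, -0.1057, 0.1667]
ee_rot: [-2.222, -2.221, -0.0]
ft_force: [0.3, -0.0, -0.7]
width: 0.262
gripper_force: 25.0
clock: 13.27
tcp_pos: [0.5213, -0.1057, 0.1667]
ee_rot: [2.221, 2.221, 0.0]
ft_force: [-1.7, 0.7, 5.3]
width: 0.264
gripper_force: 25.0
```

```bash
python3 -m creep '[[[0,0,0,0,0,0],[0,0,0,0,0,0],[0,0,0,0,0,0],[0,0,0,0,0,0],[0,0,0,0,0,0],[0,0,0,0,0,0],[0,0,0,0,0,0],[0,0,0,0,0,0]]]' 1
python3 -m creep '[[[0,0,-1,0,0,0],[0,0,-2.5,0,0,0],[0,0,-3,0,0,0],[0,0,-2.5,0,0,0],[0,0,-1,0,0,0],[0,0,0,0,0,0]]]'
python3 -m creep '[[[-1.5,0,0,0,0,0],[-3,0,0,0,0,0],[-3.5,0,0,0,0,0],[-3.5,0,0,0,0,0],[-3.5,0,0,0,0,0],[-3.5,0,0,0,0,0],[-3,0,0,0,0,0],[-2,0,0,0,0,0],[-0.9,-0.3,0,0,0,0],[0,0,0,0,0,0]]]'
python3 -m creep '[[[0,0,0,0,0,0],[0,0,0,0,0,0]]]'
python3 wr.py w5; python3 - <<'E'
from h import *
from workcell import ctrl
f=np.load("w5.npz");m,V=f['mtx'],f['view'];W=world(f['p'],f['d'],m,V);w=W[:300].reshape(-1,3);z=w[:,2];r=np.hypot(w[:,0]-.518,w[:,1]+.349)
print('disc',circ(w[(z>.0065)&(z<.014)&(r<.06)]),'hub',circ(w[(z>.038)&(z<.05)&(r<.04)]))
p,d=ctrl.snapshot("top");W=world(p,d,**ctrl.camera_model("top"));w=W[218:262,288:335].reshape(-1,3);z=w[:,2]
print('brush top',circ(w[(z>.145)&(z<.16)]),'ferr',circ(w[(z>.05)&(z<.08)])); cv2.imwrite("pics/top5.png",p[:,:,::-1])
E
```

```text
clock: 13.93
tcp_pos: [0.5211, -0.1057, 0.166]
ee_rot: [2.221, 2.221, -0.0]
ft_force: [-0.3, 0.1, -0.4]
width: 0.845
gripper_force: 0.0
clock: 14.43
tcp_pos: [0.5217, -0.1058, 0.2685]
ee_rot: [2.218, 2.218, 0.003]
ft_force: [0.2, 0.1, 0.4]
width: 1.002
gripper_force: 0.0
clock: 15.27
tcp_pos: [0.5172, -0.3508, 0.2641]
ee_rot: [-2.222, -2.217, 0.0]
ft_force: [-0.0, 0.8, 0.6]
width: 1.001
gripper_force: 0.0
clock: 15.43
tcp_pos: [0.5183, -0.3483, 0.2657]
ee_rot: [-2.22, -2.222, -0.0]
ft_force: [0.2, 1.3, 0.3]
width: 0.998
gripper_force: 0.0
tcp [ 0.5183 -0.3483  0.2657] cam [ 0.518 -0.269  0.348]
disc (517.4, -348.9, 99.8, 'z med 10.1', 5660) hub (517.3, -349.0, 30.1, 'z med 41.9', 680)
brush top (521.8, -109.0, 23.8, 'z med 153.4', 49) ferr (521.6, -108.7, 41.3, 'z med 66.4', 68)
```

View pics/w5.png

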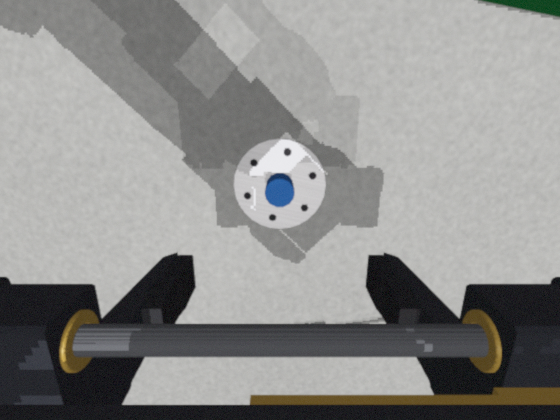

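The brush stands upright in the dish. The cap disc is centred at about (280,183) with its hub top at (280,190), midway between the fingers.

```bash
python3 -m creep '[[[-0.07,-0.1,2.5,0,0,0],[0,0,3.5,0,0,0],[0,0,3.5,0,0,0],[0,0,3.5,0,0,0],[0,0,2.8,0,0,0],[0,0,1.7,0,0,0],[0,0,0.8,0,0,0],[0,0,0.3,0,0,0],[0,0,0,0,0,0],[0,0,0,0,0,0]]]'
```

```text
clock: 16.37
tcp_pos: [0.5177, -0.3505, 0.0815]
ee_rot: [2.219, 2.22, 0.0]
ft_force: [-0.2, 0.2, -0.2]
width: 1.002
gripper_force: 0.0
```

```bash
python3 -m creep '[[[0.12,0,0.2,0,0,0],[0,-0.03,0.2,0,0,0],[0,0,0,0,0,0],[0,0,0,0,0,0]]]'
python3 -m creep '[[[0,0,0,0,0,0],[0,0,0,0,0,0],[0,0,0,0,0,0],[0,0,0,0,0,0],[0,0,0,0,0,0],[0,0,0,0,0,0],[0,0,0,0,0,0],[0,0,0,0,0,0],[0,0,0,0,0,0],[0,0,0,0,0,0]]]' 0 30
python3 -m creep '[[[0,0,0,0,0,0],[0,0,0,0,0,0],[0,0,0,0,0,0]]]'
```

```text
clock: 16.7
tcp_pos: [0.5168, -0.3492, 0.0763]
ee_rot: [2.221, 2.221, 0.0]
ft_force: [-0.3, -0.5, 0.1]
width: 0.998
gripper_force: 0.0
clock: 17.53
tcp_pos: [0.5168, -0.3491, 0.076]
ee_rot: [2.221, 2.221, 0.0]
ft_force: [0.5, 0.5, -0.2]
width: 0.33
gripper_force: 30.0
clock: 17.78
tcp_pos: [0.5168, -0.3492, 0.076]
ee_rot: [2.221, 2.221, 0.0]
ft_force: [0.3, 0.5, 0.1]
width: 0.33
gripper_force: 30.0
```

```bash
python3 -m creep '[[[0,0,-0.8,0,0,0],[0,0,-2,0,0,0],[0,0,-3,0,0,0],[0,0,-3.3,0,0,0],[0,0,-3.5,0,0,0],[0,0,-3.3,0,0,0],[0,0,-2.6,0,0,0],[0,0,-1.5,0,0,0],[0,0,-0.5,0,0,0],[0,0,0,0,0,0]]]'
python3 -m creep '[[[1,0.05,0,0,0,0],[2,0.1,0,0,0,0],[3,0.2,0,0,0,0],[3,0.2,0,0,0,0],[3,0.2,0,0,0,0],[3,0.2,0,0,0,0],[3,0.2,0,0,0,0],[3,0.2,0,0,0,0],[3,0.2,0,0,0,0],[3,0.2,0,0,0,0]]]'
python3 -m creep '[[[3,0.2,0,0,0,0],[3,0.2,0,0,0,0],[3,0.2,0,0,0,0],[3,0.2,0,0,0,0],[3,0.2,0,0,0,0],[3,0.2,0,0,0,0],[3,0.2,0,0,0,0],[3,0.2,0,0,0,0],[3,0.2,0,0,0,0],[3,0.2,0,0,0,0]]]'
python3 -m creep '[[[3,0.2,0,0,0,0],[2.5,0.2,0,0,0,0],[1.5,0.15,0,0,0,0],[0.9,0.1,0,0,0,0],[0,0,0,0,0,0],[0,0,0,0,0,0],[0,0,0,0,0,0],[0,0,0,0,0,0]]]'
python3 wr.py w6; python3 - <<'E'
from h import *
from workcell import ctrl
f=np.load("w6.npz");m,V=f['mtx'],f['view'];W=world(f['p'],f['d'],m,V);hsv=cv2.cvtColor(f['p'],cv2.COLOR_RGB2HSV)
w=W.reshape(-1,3);z=w[:,2];s=hsv.reshape(-1,3);r=np.hypot(w[:,0]-.56,w[:,1]-.375)
print('bronze',circ(w[(z>.028)&(z<.036)&(s[:,1]>90)&(r<.065)]),'fix',circ(w[(z>.016)&(z<.037)&(r<.085)]))
p,d=ctrl.snapshot("top");W=world(p,d,**ctrl.camera_model("top"));cv2.imwrite("pics/top6.png",p[:,:,::-1])
w=W[215:252,100:140].reshape(-1,3);z=w[:,2];print('can',circ(w[(z>.03)&(z<.15)]))
E
```

```text
clock: 18.62
tcp_pos: [0.5168, -0.3491, 0.282]
ee_rot: [2.22, 2.22, -0.0]
ft_force: [-0.2, -0.2, -2.8]
width: 0.335
gripper_force: 30.0
clock: 19.45
tcp_pos: [0.5335, -0.0769, 0.2794]
ee_rot: [-2.219, -2.219, 0.002]
ft_force: [0.3, -0.3, -2.8]
width: 0.33
gripper_force: 30.0
clock: 20.28
tcp_pos: [0.5532, 0.2228, 0.2792]
ee_rot: [-2.22, -2.22, 0.004]
ft_force: [0.6, -0.4, -1.5]
width: 0.329
gripper_force: 30.0
clock: 20.95
tcp_pos: [0.5609, 0.2988, 0.281]
ee_rot: [-2.223, -2.22, 0.001]
ft_force: [-0.1, -0.5, -2.9]
width: 0.336
gripper_force: 30.0
tcp [0.5609 0.2988 0.281 ] cam [0.561 0.378 0.363]
bronze (558.9, 376.5, 99.8, 'z med 32.1', 8286) fix (555.7, 372.8, 149.8, 'z med 22.4', 16660)
can (557.6, 546.1, 77.5, 'z med 85.7', 470)
```

View pics/w6.png

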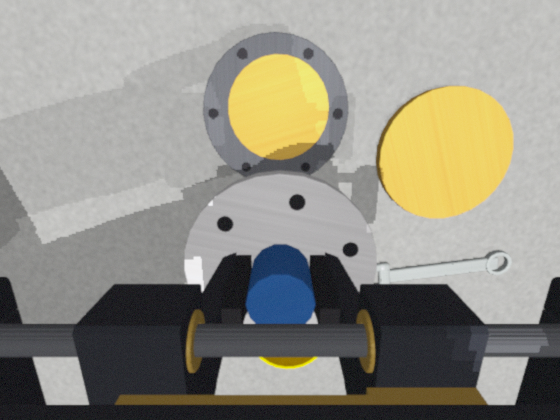

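The bronze disc is at pixels (278,106), unmoved, and the cap hangs in the grip centred near column 281. I'll check how it sits in the grip.

```bash
python3 - <<'E'
from h import *
from scipy.optimize import least_squares
f=np.load("w6.npz");W=world(f['p'],f['d'],f['mtx'],f['view']);s=cv2.cvtColor(f['p'],cv2.COLOR_RGB2HSV)[...,1]
M=((W[...,2]>.19)&(W[...,2]<.235)&(s<60)).astype(np.uint8);M[240:]=0
q=W[M>0];A=np.c_[q[:,:2]-[.561,.299],np.ones(len(q))];c=np.linalg.lstsq(A,q[:,2],rcond=None)[0];print(len(q),'slope',c)
top=[W[np.nonzero(M[:,u])[0][0],u] for u in range(195,370) if M[:,u].any()];t=np.array(top)
r=least_squares(lambda x:np.hypot(t[:,0]-x[0],t[:,1]-x[1])-.05,[.56,.3],loss='soft_l1',f_scale=.001);print(r.x,abs(r.fun).mean())
E
```

```text
9452 slope [-0.00099899 -0.03281776  0.21577555]
[0.56072667 0.29860084] 0.00011946295300344344
```

```bash
python3 -m creep '[[[1.5,-0.04,0,0,0,0],[2.5,-0.06,0,0,0,0],[2.3,-0.05,0,0,0,0],[1.1,-0.03,0,0,0,0],[0.4,0,0,0,0,0],[0,0,0,0,0,0]]]'
python3 -m creep '[[[0,0,2,0,0,0],[0,0,3,0,0,0],[0,0,3,0,0,0],[0,0,2.5,0,0,0],[0,0,2,0,0,0],[0,0,1.5,0,0,0],[0,0,1,0,0,0],[0,0,0.8,0,0,0],[0,0,0,0,0,0],[0,0,0,0,0,0]]]'
```

```text
clock: 21.55
tcp_pos: [0.559, 0.3779, 0.2808]
ee_rot: [2.221, 2.222, -0.001]
ft_force: [0.0, -0.0, -2.6]
width: 0.33
gripper_force: 30.0
clock: 22.38
tcp_pos: [0.5594, 0.3775, 0.1236]
ee_rot: [2.222, 2.221, 0.001]
ft_force: [0.4, -0.1, -2.5]
width: 0.33
gripper_force: 30.0
```

```bash
python3 -m creep '[[[-0.07,-0.03,0.5,0,0,0],[0,0,0.4,0,0,0],[0,0,0.3,0,0,0],[0,0,0.1,0,0,0],[0,0,0,0,0,0],[0,0,0,0,0,0]]]'
python3 -m creep '[[[0,0,0.1,0,0,0],[0,0,0.1,0,0,0],[0,0,0,0,0,0],[0,0,0,0,0,0]]]'
```

```text
clock: 22.88
tcp_pos: [0.5588, 0.3772, 0.1101]
ee_rot: [2.221, 2.221, 0.0]
ft_force: [0.5, -0.1, -3.2]
width: 0.327
gripper_force: 30.0
clock: 23.22
tcp_pos: [0.5587, 0.3772, 0.108]
ee_rot: [2.221, 2.221, 0.0]
ft_force: [0.1, -0.5, -1.4]
width: 0.332
gripper_force: 30.0
```

```bash
python3 -m creep '[[[0,0,0.07,0,0,0],[0,0,0,0,0,0],[0,0,0,0,0,0]]]'
python3 -m creep '[[[0,0,0.07,0,0,0],[0,0,0,0,0,0],[0,0,0,0,0,0]]]'
```

```text
clock: 23.47
tcp_pos: [0.5588, 0.3772, 0.108]
ee_rot: [2.221, 2.221, 0.0]
ft_force: [-3.8, -2.0, 4.7]
width: 0.328
gripper_force: 30.0
clock: 23.72
tcp_pos: [0.5587, 0.3772, 0.108]
ee_rot: [2.221, 2.221, 0.001]
ft_force: [-5.5, -3.6, 9.7]
width: 0.332
gripper_force: 30.0
```

```bash
python3 -m creep '[[[0,0,-0.1,0,0,0],[0,0,0,0,0,0],[0,0,0,0,0,0],[0,0,0,0,0,0],[0,0,0,0,0,0],[0,0,0,0,0,0],[0,0,0,0,0,0],[0,0,0,0,0,0]]]' 1
python3 -m creep '[[[0,0,-1,0,0,0],[0,0,-2,0,0,0],[0,0,-3,0,0,0],[0,0,-3,0,0,0],[-1,0,-3,0,0,0],[-2,0,-3,0,0,0],[-2,0,-2,0,0,0],[-2,0,0,0,0,0],[-1,0,0,0,0,0],[0,0,0,0,0,0]]]'
python3 -m creep '[[[0,0,0,0,0,0],[0,0,0,0,0,0]]]'
python3 wr.py w7; python3 - <<'E'
from h import *
from workcell import ctrl
f=np.load("w7.npz");m,V=f['mtx'],f['view'];W=world(f['p'],f['d'],m,V);s=cv2.cvtColor(f['p'],cv2.COLOR_RGB2HSV).reshape(-1,3)
w=W.reshape(-1,3);z=w[:,2];r=np.hypot(w[:,0]-.559,w[:,1]-.376)
k=(z>.038)&(z<.049)&(r<.058);q=w[k];print('cap disc',circ(q),'hub',circ(w[(z>.069)&(z<.08)&(r<.04)]),'fix',circ(w[(z>.016)&(z<.05)&(r<.085)]))
print('slope',np.linalg.lstsq(np.c_[q[:,:2],np.ones(len(q))],q[:,2],rcond=None)[0])
k=(z>.022)&(z<.037)&(s[:,1]>90)&(r<.06);print('bronze side seen',k.sum(),circ(w[k]) if k.sum()>3 else '')
p,d=ctrl.snapshot("top");W=world(p,d,**ctrl.camera_model("top"));cv2.imwrite("pics/top7.png",cv2.resize(p[120:300,90:460,::-1],None,fx=2,fy=2,interpolation=3))
def at(b,lo,hi):
    a,bb,c,e=b;w=W[bb:e,a:c].reshape(-1,3);z=w[:,2];return circ(w[(z>lo)&(z<hi)])
print('brush',at((288,218,335,262),.145,.16),'pot',at((225,208,262,246),.054,.065))
E
```

```text
clock: 24.38
tcp_pos: [0.5587, 0.3772, 0.1076]
ee_rot: [-2.221, -2.221, 0.0]
ft_force: [-1.0, 0.6, 0.1]
width: 0.911
gripper_force: 0.0
clock: 25.22
tcp_pos: [0.5589, 0.2956, 0.278]
ee_rot: [2.224, 2.219, -0.0]
ft_force: [0.7, 0.5, -0.0]
width: 0.997
gripper_force: 0.0
clock: 25.38
tcp_pos: [0.5585, 0.2979, 0.277]
ee_rot: [-2.22, -2.221, 0.001]
ft_force: [-0.6, 0.3, 0.7]
width: 1.002
gripper_force: 0.0
tcp [0.5585 0.2979 0.277 ] cam [0.558 0.377 0.359]
cap disc (558.6, 377.2, 99.8, 'z med 42.1', 8138) hub (558.8, 377.2, 29.6, 'z med 74.0', 981) fix (555.8, 372.8, 150.0, 'z med 21.7', 16700)
slope [0.00020803 0.00134745 0.04149875]
bronze side seen 0 
brush (522.0, -109.1, 23.7, 'z med 153.0', 52) pot (570.6, 124.1, 87.5, 'z med 60.5', 99)
```

View pics/w7.png

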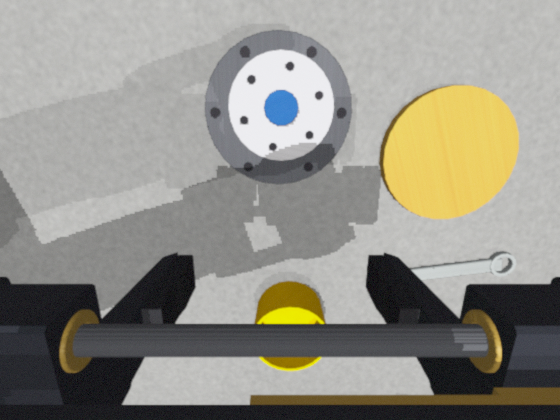

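View pics/top7.png

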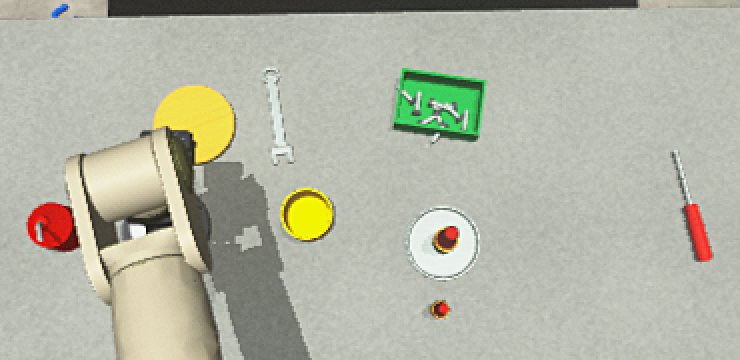

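The cap at (281,107) lies flat and fully covers the bronze disc, centred to within 1 mm. The top crop shows the brush upright in the dish at (447,238), the pot at (307,214) and the bystanders unmoved.

```bash
python3 -c "
from workcell import ctrl
print(ctrl.job_done())"
```

```text
the job is handed in; nothing more can be done
None
```

The job is done and handed in at about 25 s of the 67 s allowed; no verdict came back. By my own measurements the brush was dipped, touched to the bronze disc and stood back upright in the dish, the cap lies flat and centred on the bronze disc within about 1 mm, and the pot and bystanders look unmoved.

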